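# Proof-pull a crimped lug on the bench pull tester

### The job

One of the three loose things (flask, jar or parts box) stands in the way of the pull tester's red handle: set it down gently, upright, in the middle of the black rubber mat, and leave the other two where they are. Then pull the red handle out until it has pushed the orange rider level with the green flag, hold it there for a good second, and ease the handle all the way back home without letting it snap, so that the rider is left at the flag. Move the rider only with the handle, never by touching it.

Things in the scene. Friction and masses are not known exactly. Their poses are not given: they have to be found in the camera images.
- tester: Bench pull tester, fixed: grey base 220 x 110 x 12 mm, spring tube (y = +18 mm), blue clamp at the rear (+x; 52 mm high, nut to 72), open trough for the rider (y = -32 mm, walls 26 mm high). Origin: centre of its underside, z up; base ends at x = -110 mm. Handle pulls out along its own -x, roughly towards the robot; what is at y -65 to 85 mm before it is in the way. Yaw varies by 0.3 rad.
- slide (a joint): How far the handle is pulled out, m: 0 home, 0.095 end stop. A spring pulls it home: 3 N at 0, rising 120 N per metre (12 N at 75 mm). Let go, it snaps back.
- handle (a point): Grip point of the red paddle, on its centre, 17 mm below its top, 68 mm above the table; moves with the handle. Paddle: upright plate 14 mm thick along x, 50 mm wide along y, 20 to 85 mm above the table. At home its rear face is 33 mm in front of the base; a 12 mm pull rod (top 38 mm above the table) joins its rear to the tube (front post 42 mm high). Axes as the tester's.
- pusher (a point): Front face of the small dark steel pusher blade that reaches down into the trough and moves with the handle; it shoves the rider along -x of the tester. Axes as the tester's.
- rider_mark (a point): Middle of the top (black line) of the orange rider block: 24 mm along the trough, 15 wide, 18 high, 25 g, loose in the trough, top 30 mm above the table. Starts 1 to 5 mm in front of the pusher; when pushed, its middle is 12 mm in front (-x) of pusher. Friction keeps it where it was pushed to; the handle's return does not bring it back. Axes as the tester's, skewed a few degrees.
- flag_mark (a point): The green flag clipped rigidly to the trough's outer wall marks the wanted position of the rider's middle: it is the point over the trough's centre line, level with the flag. 40 to 76 mm in front (-x) of the rider at the start. Axes as the tester's.
- flask_c (a point): Centre (half-way up) of a black steel flask, round, 62 mm diameter, 160 mm high, about 0.35 kg; the top 32 mm is the 58 mm cap. Loose, stands upright, z up.
- jar_c (a point): Centre (half-way up) of an amber screw-top jar with yellow cap, round, 60 mm diameter, 80 mm high, about 0.2 kg. Loose, stands upright, z up.
- box_c (a point): Centre (half-way up) of a small closed white parts box with blue top, 80 mm along its own x, 56 mm along its own y, 60 mm high, about 0.22 kg. Loose, z up.
- mat: Black rubber mat fixed on the table, 140 x 140 mm, 3 mm thick; origin at the centre of its underside. At the left or the right of the work.
- supply: Grey bench power supply, a fixed obstacle 100 x 120 mm (x, y), 90 mm high; origin at the centre of its underside. On the other side from the mat.
Not all that is in view belongs to the job. There is more than one size of the mat; the one meant has the size given above.

How it is judged (in metres and radians):
On the way, in this order (a step that is already met when the one before it is completed fails the run):
1. the thing that stood in the handle's way stands upright on the middle of the mat and the way is clear (((horizontal distance between flask_c and mat below 0.035 m and height (world z) of flask_c below 0.09 m and angle between flask_c's own z axis and vertical below 0.1 rad) or (horizontal distance between jar_c and mat below 0.035 m and height (world z) of jar_c below 0.05 m and angle between jar_c's own z axis and vertical below 0.1 rad) or (horizontal distance between box_c and mat below 0.035 m and height (world z) of box_c below 0.04 m and angle between box_c's own z axis and vertical below 0.1 rad)) and (y of flask_c in the frame of tester above 0.085 m or y of flask_c in the frame of tester below -0.065 m or x of flask_c in the frame of tester below -0.32 m) and (y of jar_c in the frame of tester above 0.085 m or y of jar_c in the frame of tester below -0.065 m or x of jar_c in the frame of tester below -0.32 m) and (y of box_c in the frame of tester above 0.085 m or y of box_c in the frame of tester below -0.065 m or x of box_c in the frame of tester below -0.32 m)), for 0.2 s.
2. the handle is held out with the rider pushed level with the flag (within 6 mm) for 0.8 s (x of rider_mark in the frame of flag_mark between -0.006 and 0.006 m and x of pusher in the frame of flag_mark between 0.004 and 0.022 m), for 0.8 s.
At the end, for the whole second after the job is handed in: Rider in its trough, its middle within 6 mm of the flag; handle home (within 4 mm), at rest; the thing that was in the way upright, centre within 35 mm of the mat's centre; the other two upright, within 20 mm of where they began; nothing in the handle's way (all of step 1 and x of rider_mark in the frame of flag_mark between -0.006 and 0.006 m and height (world z) of rider_mark below 0.034 m and value of joint slide below 0.004 m and velocity of joint slide between -0.01 and 0.01 m/s and ((horizontal distance between flask_c and mat below 0.035 m and height (world z) of flask_c below 0.09 m and angle between flask_c's own z axis and vertical below 0.1 rad) or (distance of flask_c from where it was at the start of the episode below 0.02 m and angle between flask_c's own z axis and vertical below 0.1 rad)) and ((horizontal distance between jar_c and mat below 0.035 m and height (world z) of jar_c below 0.05 m and angle between jar_c's own z axis and vertical below 0.1 rad) or (distance of jar_c from where it was at the start of the episode below 0.02 m and angle between jar_c's own z axis and vertical below 0.1 rad)) and ((horizontal distance between box_c and mat below 0.035 m and height (world z) of box_c below 0.04 m and angle between box_c's own z axis and vertical below 0.1 rad) or (distance of box_c from where it was at the start of the episode below 0.02 m and angle between box_c's own z axis and vertical below 0.1 rad))); the robot touches nothing.
It fails at once if the robot touches the rider (contact force between any of the arm, the fingers and rider above 0.3 N).
It fails at once if the handle snaps back (faster than 0.5 m/s) (velocity of joint slide below -0.5 m/s).
It fails at once if a thing is dropped or slammed onto the mat (over 60 N) (contact force between any of flask, jar, partsbox and mat above 60 N).
It fails at once if the flask, jar or box is tipped over (angle between any of flask_c, jar_c, box_c's own z axis and vertical above 0.7 rad).
It also fails if it takes over 64 s, if anything falls off the work surface, if the arm or the gripper's body presses on something with over 40 N, if the wrist force passes 120 N, or if a joint passes its speed limit or range.

### The arm

A 6-joint arm with a two-finger parallel gripper is mounted at the origin on the work surface. World frame = base frame: x ahead of the robot, y to its left, z up, the work surface at z = 0. Lengths are in m, angles in degrees, forces in N, time in s.
With the tool pointing down it reaches from about 0.25 to 0.725 m from the base axis. Payload 9.7 kg.
Tool frame: the origin (TCP) lies at the very end of the fingers, on their centre line; the grasp point (between the pads) lies 19 mm behind it (bot.grip_point_offset is the z of the grasp point in the tool frame, in m); z points along the fingers, x is the direction in which the jaws open and shut, and the axes are right-handed (so a half turn about z gives the same grasp; the last joint's range is limited). The gripper opens to 85 mm and grips with 20 to 120 N. Pads are 22 mm wide; open, the fingers measure 114 mm over their backs; the gripper's body (76 mm by 85 mm) begins 54 mm behind the grasp point. The pads swing forward as they close: fully open they stand 13 mm farther back than shut.
Start: joints at [-70.302, 4.979, 10.078, 95.1, 0, 90], TCP at [0.185, -0.518, 0.231] pointing down, gripper open.
Joint ranges: [-179.16, 179.16], [-48.56, 103.87], [-65.8, 70.77], [-126.05, 130.52], [-82.76, 87.17], [-180, 180]. Speed limits (degrees/s): [127.2, 127.2, 147.25, 180, 180, 180].

### API

Orientations are given as [roll, pitch, yaw] about the fixed x, y, z axes, in that order (R = Rz(yaw) Ry(pitch) Rx(roll)).
In Python, from workcell import get_obs, viewer, job_done, bot gives the robot as it stands.
- The arm moves only by the shell command python3 -m handwheel 'ROWS' [FORCE]. ROWS is JSON, a list of rows, each a list of 5 numbers: the closure, from 0 (fully open) to 1 (shut), then the shift along the world's x, y, z in m, then the turn about the world's z in degrees. A call has 1 to 5 rows; each row is the pose to reach, as a shift and turn from the pose measured when the call began; what a row does not reach only later rows make up. A row lasts 1/10 s, in which the tool goes at most 50 mm and 8.59 degrees, less where a joint would pass 70% of its speed; a pose out of reach is approached as far as the arm can. A call with a gripper value outside its range is refused whole. The fingers move at their own pace and stop on an object; FORCE is the grip in N (left out, the last holds). Time passes only in rows, so rows that repeat a pose let the fingers close. It gives the time, the measured TCP pose, the force and the opening at its end, in the units of the state.
- get_obs(): the state, without advancing time (a new reading comes with each control period).
- viewer.camera(name): name is "side" or "top"; returns a dict with "color" (480x640x3 uint8, blue, green, red), "K" (3x3 intrinsics, pixels), "origin" and "orientation" of the camera in the world. Camera axes: x right, y down, z forward; pixel columns grow to the right and rows downward; lengths in m; the calibration is good to about 2 mm. A picture is of the moment at which its call begins. There is no depth.
- job_done(): hands the job in, once; it reports no verdict.
The state is a dict: "time": time; "q": joint angles; "qd": joint speeds; "joint_efforts": joint torques, N m; "ee_pos": TCP position; "tcp_rot": TCP orientation; "wrist_force": force on the tool from outside, world axes, zero at the start; "torque": the same for the moment, N m; "opening": finger opening in m.
Only numpy, scipy, OpenCV 4.12 (cv2) and the standard library are available. Lean on these libraries where they do the work, as an engineer would, in place of code of your own. Each camera call takes 0.05 s, during which the arm holds its last target.

## Working session

There is one attempt and no reset: what is moved stays moved. The work goes in short steps, Python scripts to look and compute and a shell command to move; the robot and the scene stay as the last step left them, time stands still between calls to the robot, and variables do not carry over. Pictures are saved under pics/ and viewed, and the job is handed in when it is done.

```bash
ls; mkdir -p pics; python3 - <<'E'
from workcell import get_obs, viewer, bot
import cv2,numpy as np
for n in ("top","side"):
    c=viewer.camera(n); cv2.imwrite(f"pics/{n}0.png",c["color"]); print(n,np.round(c["K"],1).tolist(),c["origin"],c["orientation"])
print(get_obs(), bot.grip_point_offset)
E
```

```text
pics
top [[615.5, 0.0, 311.4], [0.0, 615.5, 243.5], [0.0, 0.0, 1.0]] [ 0.30877101 -0.09220323  1.58600338] [-170.04002683    0.53155722  -91.67218736]
side [[623.0, 0.0, 311.5], [0.0, 623.0, 237.4], [0.0, 0.0, 1.0]] [-0.23216986  0.75565105  1.13315252] [-132.4215779     0.20439592 -136.79557496]
{'time': 0.1, 'q': array([-7.03006783e+01,  5.00848805e+00,  1.00401801e+01,  9.50989184e+01,
        3.52142833e-04,  9.00011895e+01]), 'qd': array([ 0.08887364, -0.04120184,  0.15874232,  0.04612217, -0.03971238,
       -0.00044087]), 'joint_efforts': array([-6.18829799e-04, -5.21561015e+01,  4.65654302e+01,  1.59352395e-02,
       -6.52205790e-05, -1.02400563e-05]), 'ee_pos': array([ 0.18533283, -0.51762863,  0.23065941]), 'tcp_rot': array([-1.79999649e+02,  6.72263308e-02, -7.03018678e+01]), 'wrist_force': array([0.47093906, 0.65849351, 0.17851324]), 'torque': array([-0.04765445,  0.09076571, -0.0303613 ]), 'opening': 0.08559219903579038} -0.0187
```

View pics/top0.png

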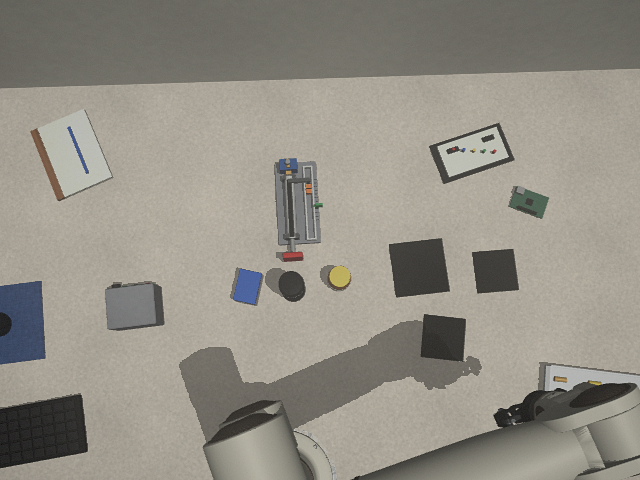

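View pics/side0.png

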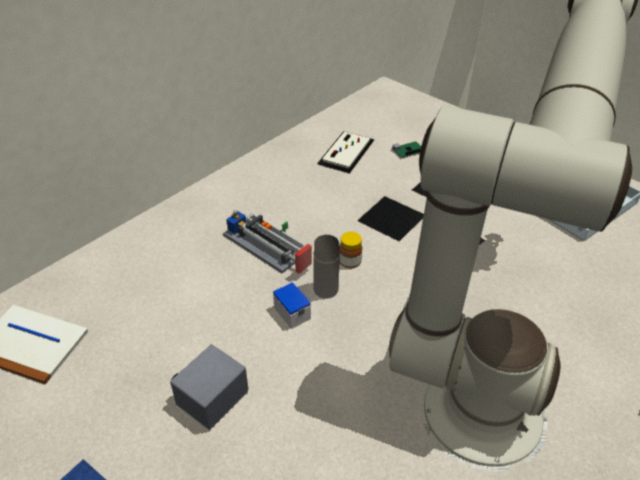

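The top view shows the red handle at (292,257), the black flask at (292,286), the yellow-capped jar at (340,277) and the blue-topped box at (247,286). There are three black mats, at (419,267), (495,271) and (444,338). I'll measure them all.

```bash
cat > h.py <<'E'
import cv2,numpy as np
from scipy.spatial.transform import Rotation as R
from workcell import get_obs, viewer
def cam(n,save=None):
    c=viewer.camera(n)
    if save: cv2.imwrite("pics/"+save,c["color"])
    c["R"]=R.from_euler("xyz",c["orientation"],degrees=True).as_matrix(); return c
def ray(c,p):
    return c["R"]@np.linalg.inv(c["K"])@np.array([p[0],p[1],1.])
def onz(c,p,z):
    d=ray(c,p); o=np.array(c["origin"]); return (o+d*(z-o[2])/d[2])
def proj(c,P):
    q=c["K"]@(c["R"].T@(np.array(P)-c["origin"])); return q[:2]/q[2]
def blobs(c,lo,hi,amin=30):
    h=cv2.cvtColor(c["color"],cv2.COLOR_BGR2HSV); m=cv2.inRange(h,lo,hi)
    cs,_=cv2.findContours(m,cv2.RETR_EXTERNAL,cv2.CHAIN_APPROX_NONE)
    return sorted([k for k in cs if cv2.contourArea(k)>=amin],key=lambda k:-cv2.contourArea(k)),m
E
python3 - <<'E'
from h import *
np.set_printoptions(precision=4,suppress=True)
c=cam("top","top1.png")
def rep(nm,lo,hi,z,amin=15):
    for k in blobs(c,lo,hi,amin)[0]:
        P=np.array([onz(c,p,z)[:2] for p in k[:,0,:]],np.float32)
        r=cv2.minAreaRect(P*1000); px=k[:,0].mean(0)
        if px[1]>360: continue
        print(nm,px.round(0),"ctr",np.round(np.array(r[0])/1000,4),"size",np.round(r[1],1),"ang",round(r[2],1))
rep("dark",(0,0,0),(180,80,60),0.003,200)
rep("flasktop",(0,0,0),(180,80,60),0.16,200)
rep("yellow",(20,120,100),(35,255,255),0.08)
rep("blue",(105,120,80),(125,255,255),0.06,100)
rep("red",(0,150,80),(4,255,255),0.085)
rep("red",(174,130,80),(180,255,255),0.085)
rep("orange",(6,150,120),(18,255,255),0.030,5)
rep("green",(45,80,60),(85,255,255),0.03,5)
cv2.imwrite("pics/z1.png",cv2.resize(c["color"][140:310,225:355],None,fx=4.5,fy=4.5,interpolation=cv2.INTER_CUBIC)[:600*2])
cv2.imwrite("pics/z1.png",cv2.resize(c["color"][150:310,225:365],None,fx=3.75,fy=3.75,interpolation=cv2.INTER_CUBIC))
E
```

```text
dark [443. 338.] ctr [ 0.3349 -0.4116] size [105.3 106.9] ang 82.1
flasktop [443. 338.] ctr [ 0.3323 -0.3799] size [94.9 96.3] ang 82.1
yellow [339. 276.] ctr [ 0.4903 -0.1527] size [50.5 49.9] ang 61.6
blue [247. 286.] ctr [0.4746 0.0775] size [53.7 78.1] ang 76.6
green [317. 204.] ctr [ 0.6858 -0.1029] size [ 6.7 22.2] ang 17.1
```

View pics/z1.png

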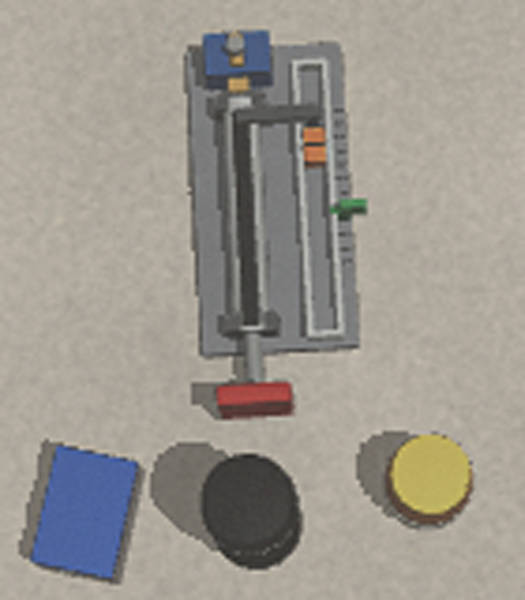

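The crop shows the handle at the bottom of the tester, with the flask directly in front of it. The box and jar sit to either side. The rider (orange with a black line) and the green flag are clearly visible. My colour masks need tuning.

```bash
python3 - <<'E'
from h import *
np.set_printoptions(precision=4,suppress=True)
c=cam("top"); h=cv2.cvtColor(c["color"],cv2.COLOR_BGR2HSV)
for n,(x,y) in dict(mat=(419,267),mat2=(495,271),mat3=(444,338),flask=(292,284),red=(292,257),org=(309,185),org2=(309,191),yel=(340,276),base=(283,225),table=(370,220),baseR=(316,240)).items(): print(n,h[y,x],end=' ')
print()
def rep(nm,m,z,amin):
    cs,_=cv2.findContours(m,cv2.RETR_EXTERNAL,cv2.CHAIN_APPROX_NONE)
    for k in cs:
        if cv2.contourArea(k)<amin: continue
        px=k[:,0].mean(0)
        if px[1]>360 or px[1]<100: continue
        P=np.array([onz(c,p,z)[:2] for p in k[:,0,:]],np.float32)
        r=cv2.minAreaRect(P*1000)
        print(nm,px.round(0),"ctr",np.round(np.array(r[0])/1000,4),"size",np.round(r[1],1),"ang",round(r[2],1))
        if nm=="base": print(cv2.boxPoints(r).round(1).tolist())
dark=cv2.inRange(h,(0,0,0),(180,255,75))
rep("mat",dark,0.003,300)
rep("flasktop",dark[:],0.16,300)
rep("red",cv2.inRange(h,(0,120,50),(6,255,255))|cv2.inRange(h,(170,120,50),(180,255,255)),0.085,20)
rep("orange",cv2.inRange(h,(6,130,100),(17,255,255)),0.03,5)
hh,ss,vv=cv2.split(h)
base=((ss<40)&(vv<150)&(vv>0)).astype(np.uint8)*255
base[:, :265]=0; base[:,325:]=0;base[:150]=0; base[246:]=0
cv2.imwrite("pics/base.png",cv2.resize(base[150:310,225:365],None,fx=3,fy=3))
rep("base",cv2.morphologyEx(base,cv2.MORPH_CLOSE,np.ones((7,7))),0.012,500)
E
```

```text
mat [26 30 60] mat2 [12 20 63] mat3 [26 33 54] flask [20 12 66] red [  2 116 114] org [ 11 146 189] org2 [ 11 143 187] yel [ 26 127 189] base [120   4 122] table [ 22  26 177] baseR [  0   0 112] 
mat [443. 338.] ctr [ 0.3349 -0.4118] size [106.7 107.9] ang 82.0
mat [291. 286.] ctr [ 0.4782 -0.0313] size [78.9 63.4] ang 24.9
mat [495. 271.] ctr [ 0.502  -0.5569] size [107.4 106.4] ang 3.0
mat [418. 267.] ctr [ 0.5165 -0.3607] size [139.4 139. ] ang 5.0
mat [471. 153.] ctr [ 0.8205 -0.5199] size [109.8 199.6] ang 17.2
flasktop [443. 338.] ctr [ 0.3323 -0.3801] size [96.1 97.2] ang 82.0
flasktop [291. 286.] ctr [ 0.4614 -0.0373] size [71.1 57.1] ang 24.9
flasktop [495. 271.] ctr [ 0.4828 -0.5108] size [96.8 95.8] ang 3.0
flasktop [418. 267.] ctr [ 0.4959 -0.3341] size [125.6 125.2] ang 5.0
flasktop [471. 153.] ctr [ 0.7698 -0.4774] size [ 98.9 179.8] ang 17.2
red [292. 255.] ctr [ 0.5466 -0.0382] size [12.  47.1] ang 3.5
orange [308. 190.] ctr [ 0.7227 -0.0823] size [13.1  8.1] ang 88.2
orange [308. 186.] ctr [ 0.7362 -0.0814] size [10.5  8.1] ang 88.2
base [297. 198.] ctr [ 0.7019 -0.0544] size [236.6 122.2] ang 2.6
[[581.0, 1.2000000476837158], [586.5999755859375, -120.9000015258789], [822.9000244140625, -110.0], [817.2999877929688, 12.0]]
```

View pics/base.png

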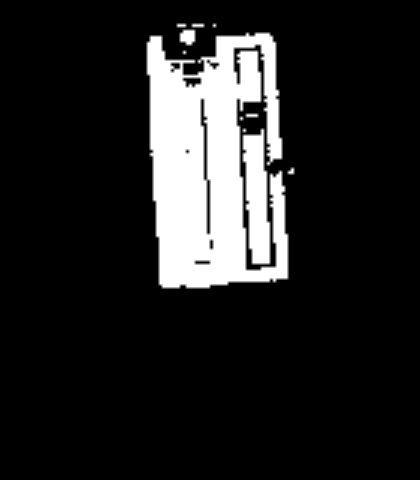

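The mat at px (418,267) measures 139 × 139 mm. The other two, at (495,271) and (443,338), are about 107 mm, so (418,267) is the one meant. Next I'll get an accurate flask position, the tester yaw, and the rider and flag positions.

```bash
python3 - <<'E'
from h import *
np.set_printoptions(precision=4,suppress=True)
c=cam("top"); h=cv2.cvtColor(c["color"],cv2.COLOR_BGR2HSV)
m=cv2.inRange(h,(0,0,0),(180,255,75)); m[:,:265]=0; m[:,330:]=0; m[:265]=0; m[310:]=0
k=max(cv2.findContours(m,0,1)[0],key=cv2.contourArea)[:,0,:]
nad=np.array(c["origin"][:2])
P0=np.array([onz(c,p,0)[:2] for p in k]);P1=np.array([onz(c,p,.16)[:2] for p in k])
d=P1.mean(0)-nad; d/=np.linalg.norm(d); n=np.array([-d[1],d[0]])
rt=(P1@d).max()-.029; rb=(P0@d).min()+.031
print("flask radial top/bottom",rt,rb,"lat at .16",((P1@n).max()+(P1@n).min())/2, "width",np.ptp(P1@n))
lat=((P1@n).max()+(P1@n).min())/2
for r in (rt,rb): print(d*r+n*lat)
# tester edges
hh,ss,vv=cv2.split(h)
b=((ss<40)&(vv<150)).astype(np.uint8)
L=[];Rr=[]
for y in range(172,240):
    xs=np.where(b[y,262:330])[0]+262
    L.append(onz(c,(xs[0]-.5,y),.012)[:2])
    Rr.append(onz(c,(b[y,300:322].nonzero()[0][-1]+300.5,y),.012)[:2])
for nm,Q in(("L",L),("R",Rr)):
    vx,vy,x0,y0=cv2.fitLine(np.array(Q,np.float32),cv2.DIST_HUBER,0,1e-4,1e-4).ravel(); print(nm,np.degrees(np.arctan(vy/vx)),x0,y0,"y@.7",y0+(0.7-x0)*vy/vx)
F=[]
for x in range(282,318):
    col=b[150:254,x]; 
    if 286<=x<=300: continue
    F.append(onz(c,(x,col.nonzero()[0][-1]+150.5),.012)[:2])
vx,vy,x0,y0=cv2.fitLine(np.array(F,np.float32),cv2.DIST_HUBER,0,1e-4,1e-4).ravel(); print("front",np.degrees(np.arctan(-vx/vy)),x0,y0)
# side
s=cam("side","side1.png")
for n_,P in dict(flaskTop=(0.465,-0.034,.16),flaskbot=(0.465,-0.034,0),handle=(0.5466,-.0382,.085),mat=(0.5165,-.3607,.003),jar=(.4903,-.1527,.08),box=(.4746,.0775,.06)).items(): print(n_,proj(s,P).round(1),proj(c,P).round(1))
cv2.imwrite("pics/s1.png",cv2.resize(s["color"][190:340,210:410],None,fx=4,fy=4,interpolation=cv2.INTER_CUBIC))
E
```

```text
flask radial top/bottom 0.4274284249118394 0.43046402154651386 lat at .16 -0.19243535782972626 width 0.05823236694616454
[ 0.4674 -0.0351]
[ 0.4703 -0.034 ]
L 2.1948962 0.6776112 0.0050924458 y@.7 0.0059505403
R 1.5436666 0.6824001 -0.10763634 y@.7 -0.10716205
front 15.818299 0.5798174 -0.06320746
flaskTop [327.1 240.9] [290.1 284.1]
flaskbot [326.3 288.3] [292.8 290.8]
handle [303.2 247.1] [292.4 254.5]
mat [391.2 215.5] [418.4 267.1]
jar [351.  236.1] [339.5 276. ]
box [291.3 294.4] [247. 286.]
```

View pics/s1.png

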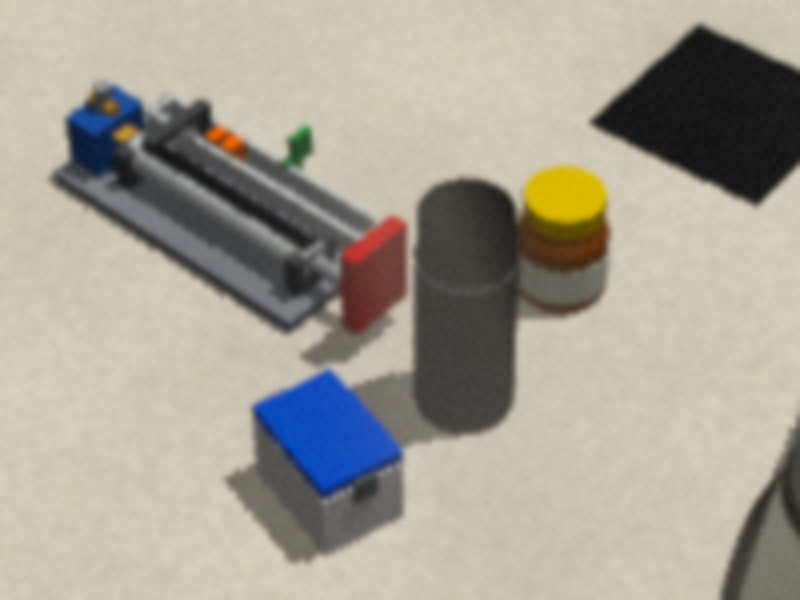

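The flask is at about (0.469, -0.0345) and the two views agree. Tester yaw is about 2–3°. The flask is what blocks the handle: the box sits at tester y of about +0.137 and the jar at about -0.094, both clear. Moving to the flask.

```bash
python3 -m handwheel '[[0,0.02,0.035,0.005,6],[0,0.042,0.072,0.01,12],[0,0.064,0.11,0.015,18],[0,0.086,0.148,0.02,24],[0,0.108,0.185,0.02,30]]' 40
```

```text
time: 0.8
ee_pos: [0.2939, -0.3313, 0.2518]
tcp_rot: [180.0, -0.0, -40.1]
wrist_force: [1.3, -0.5, 0.4]
opening: 0.0853
```

```bash
python3 -m handwheel '[[0,0.022,0.038,0,6],[0,0.044,0.075,0,12],[0,0.066,0.112,0,18],[0,0.088,0.15,0,24],[0,0.11,0.187,0,30]]'
```

```text
time: 1.3
ee_pos: [0.4045, -0.1426, 0.252]
tcp_rot: [180.0, -0.1, -9.8]
wrist_force: [1.6, -0.5, 0.5]
opening: 0.0857
```

```bash
python3 -m handwheel '[[0,0.022,0.036,0,4],[0,0.044,0.072,0,8],[0,0.0645,0.108,0,12],[0,0.0645,0.108,0,12],[0,0.0645,0.108,0,12]]'; python3 - <<'E'
from h import *
s=cam("side","side2.png")
E
```

```text
time: 1.8
ee_pos: [0.469, -0.0338, 0.2517]
tcp_rot: [180.0, -0.0, 2.3]
wrist_force: [0.8, 0.2, 0.3]
opening: 0.0858
```

View pics/side2.png

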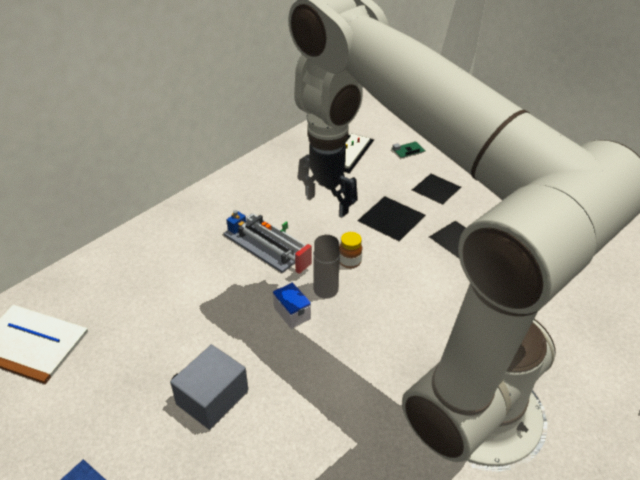

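The side view shows the gripper open over the flask, which is at (326,265), and everything else is in place. Descending.

```bash
python3 -m handwheel '[[0,0,0,-0.035,0],[0,0,0,-0.07,0],[0,0,-0.0005,-0.1,0],[0,0,-0.0005,-0.13,0],[0,0,-0.0005,-0.152,0]]'; python3 -m handwheel '[[0,0,0,0,0],[0.15,0,0,0,0],[0.2,0,0,0,0],[0.25,0,0,0,0],[0.3,0,0,0,0]]' 40
```

```text
time: 2.35
ee_pos: [0.4677, -0.0364, 0.0982]
tcp_rot: [180.0, -0.0, 2.0]
wrist_force: [0.3, 0.3, 1.0]
opening: 0.0851
time: 2.85
ee_pos: [0.4681, -0.0367, 0.1]
tcp_rot: [179.9, -0.1, 2.0]
wrist_force: [-2.5, 0.2, 8.1]
opening: 0.0603
```

```bash
python3 -m handwheel '[[0.6,0,0,0,0],[0.6,0,0,0,0],[0.6,0,0,0,0],[0.6,0,0,0,0],[0.6,0,0,0,0]]' 45; python3 - <<'E'
from h import *
s=cam("side"); cv2.imwrite("pics/s2.png",cv2.resize(s["color"][120:340,210:430],None,fx=2.7,fy=2.7))
print(get_obs()["wrist_force"])
E
```

```text
time: 3.35
ee_pos: [0.4682, -0.0367, 0.1001]
tcp_rot: [179.9, -0.1, 2.0]
wrist_force: [-0.3, 0.9, -0.2]
opening: 0.0605
[-0.56277578  0.66855539  0.23416261]
```

View pics/s2.png

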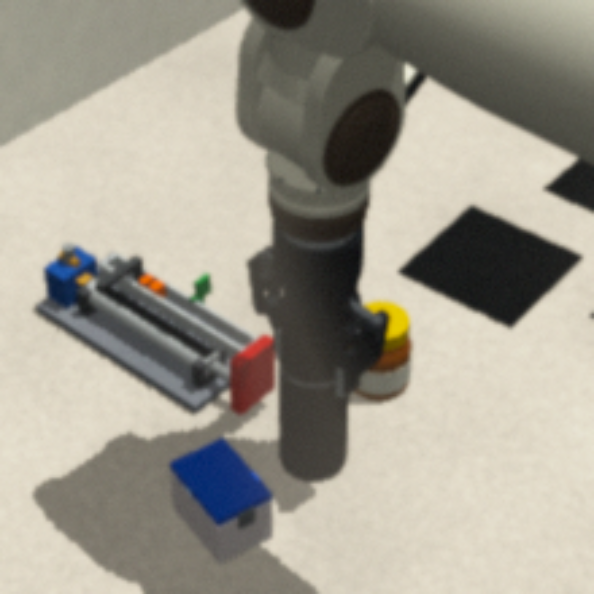

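The jaws hold the flask just below its cap with an opening of 60.5 mm. Lifting.

```bash
python3 -m handwheel '[[0.6,0,0,0.01,0],[0.6,0,0,0.03,0],[0.6,0,0,0.06,0],[0.6,0,0,0.09,0],[0.6,0,0,0.12,0]]'; python3 - <<'E'
from h import *
s=cam("side"); cv2.imwrite("pics/s3.png",cv2.resize(s["color"][60:340,180:460],None,fx=2.1,fy=2.1))
o=get_obs();print(o["wrist_force"],o["opening"],o["ee_pos"])
E
```

```text
time: 3.9
ee_pos: [0.4679, -0.0366, 0.2217]
tcp_rot: [179.9, -0.1, 2.0]
wrist_force: [0.7, 0.9, -3.3]
opening: 0.0601
[-1.45330492 -1.22516488  1.09079321] 0.060294693123153165 [ 0.46909957 -0.03674773  0.22667354]
```

View pics/s3.png

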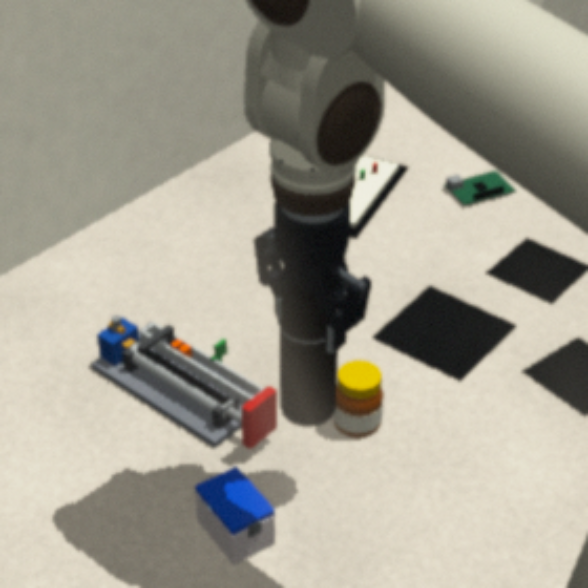

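The flask is clear of the table by about 0.12 m, above the jar's height. Carrying it to the mat.

```bash
python3 -m handwheel '[[0.6,0.002,-0.015,0,0],[0.6,0.006,-0.04,0,0],[0.6,0.011,-0.075,0,0],[0.6,0.016,-0.11,0,0],[0.6,0.021,-0.145,0,0]]'; python3 -m handwheel '[[0.6,0.005,-0.035,0,0],[0.6,0.01,-0.07,0,0],[0.6,0.015,-0.105,0,0],[0.6,0.02,-0.135,0,0],[0.6,0.023,-0.155,0,0]]'
```

```text
time: 4.45
ee_pos: [0.4901, -0.183, 0.227]
tcp_rot: [179.9, -0.5, 2.0]
wrist_force: [1.0, 0.5, -2.2]
opening: 0.0602
time: 4.95
ee_pos: [0.513, -0.3401, 0.2265]
tcp_rot: [179.9, -0.4, 2.0]
wrist_force: [0.1, 1.2, -3.1]
opening: 0.0606
```

```bash
python3 -m handwheel '[[0.6,0.002,-0.012,0,0],[0.6,0.004,-0.0225,-0.02,0],[0.6,0.004,-0.0225,-0.05,0],[0.6,0.004,-0.0225,-0.075,0],[0.6,0.004,-0.0225,-0.095,0]]'; python3 -m handwheel '[[0.6,0,0,-0.008,0],[0.6,0,0,-0.013,0],[0.6,0,0,-0.016,0],[0.6,0,0,-0.018,0],[0.6,0,0,-0.018,0]]'
```

```text
time: 5.45
ee_pos: [0.5166, -0.362, 0.1297]
tcp_rot: [180.0, -0.3, 2.0]
wrist_force: [0.4, 0.2, -2.6]
opening: 0.0603
time: 5.95
ee_pos: [0.5168, -0.3622, 0.1124]
tcp_rot: [179.9, -0.4, 2.0]
wrist_force: [0.2, -0.7, -4.3]
opening: 0.06
```

```bash
python3 - <<'E'
from h import *
s=cam("side"); cv2.imwrite("pics/s4.png",cv2.resize(s["color"][60:340,250:530],None,fx=2.1,fy=2.1))
for P in ((0.517,-.3605,.003),):print((proj(s,P)-[250,60])*2.1)
o=get_obs();print(o["wrist_force"],o["opening"],o["ee_pos"],o["time"])
E
```

```text
[296.12877219 326.52984886]
[ 0.76087809  0.52026246 -3.51986592] 0.060379693572290165 [ 0.51682349 -0.36217665  0.11248325] 6.0
```

View pics/s4.png

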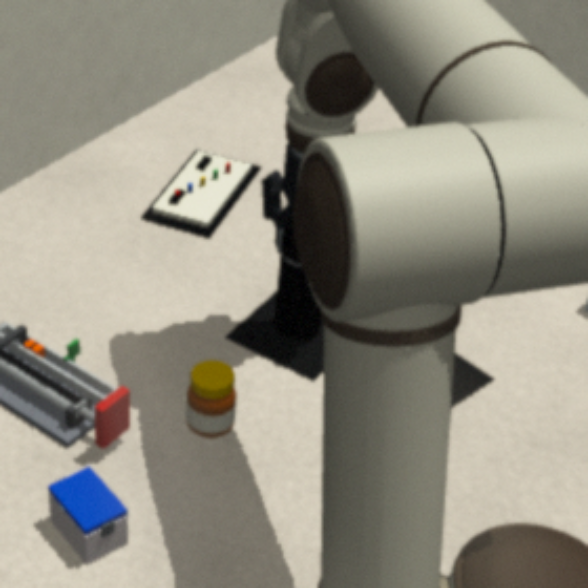

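The flask base is at about (296,330) in the crop, and the mat centre projects to (296,326), so it is over the middle. Lowering the last ~9 mm slowly.

```bash
python3 -m handwheel '[[0.6,0,0,-0.002,0],[0.6,0,0,-0.004,0],[0.6,0,0,-0.006,0],[0.6,0,0,-0.007,0],[0.6,0,0,-0.008,0]]'; python3 -m handwheel '[[0.6,0,0,-0.001,0],[0.6,0,0,-0.0015,0],[0.6,0,0,-0.002,0],[0.6,0,0,-0.002,0],[0.6,0,0,-0.002,0]]'
```

```text
time: 6.5
ee_pos: [0.5168, -0.3621, 0.1043]
tcp_rot: [179.9, -0.4, 2.0]
wrist_force: [0.0, -0.6, -3.5]
opening: 0.0603
time: 7.0
ee_pos: [0.5169, -0.3622, 0.1031]
tcp_rot: [179.9, -0.4, 2.0]
wrist_force: [-1.9, 1.5, 5.9]
opening: 0.0603
```

Contact: wrist z went from -3.5 to +5.9 N. Opening and rising.

```bash
python3 -m handwheel '[[0.2,0,0,0,0],[0.1,0,0,0,0],[0,0,0,0,0],[0,0,0,0,0],[0,0,0,0,0]]'; python3 -m handwheel '[[0,0,0,0.015,0],[0,0,0,0.04,0],[0,0,0,0.075,0],[0,0,0,0.11,0],[0,0,0,0.14,0]]'
```

```text
time: 7.5
ee_pos: [0.5169, -0.3622, 0.103]
tcp_rot: [179.9, -0.4, 2.0]
wrist_force: [0.2, 0.1, 0.5]
opening: 0.0854
time: 8.0
ee_pos: [0.5168, -0.3622, 0.2463]
tcp_rot: [179.8, -0.5, 2.0]
wrist_force: [0.7, -1.1, 0.0]
opening: 0.0852
```

```bash
python3 - <<'E'
from h import *
s=cam("top","top3.png"); cv2.imwrite("pics/t3.png",cv2.resize(s["color"][150:270,255:345],None,fx=5,fy=5,interpolation=cv2.INTER_CUBIC))
E
```

```text
(no output)
```

View pics/top3.png

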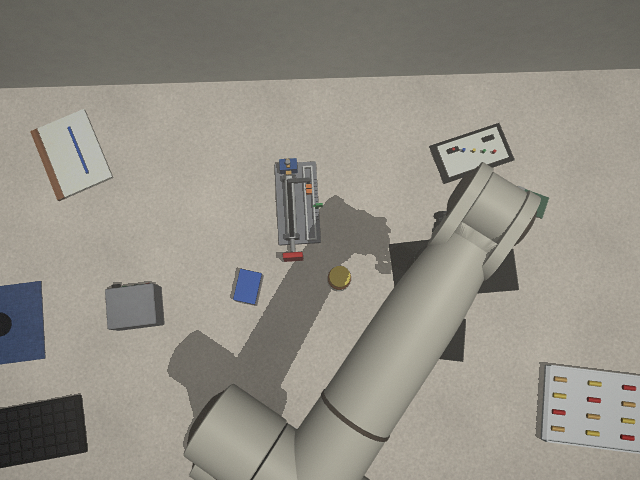

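View pics/t3.png

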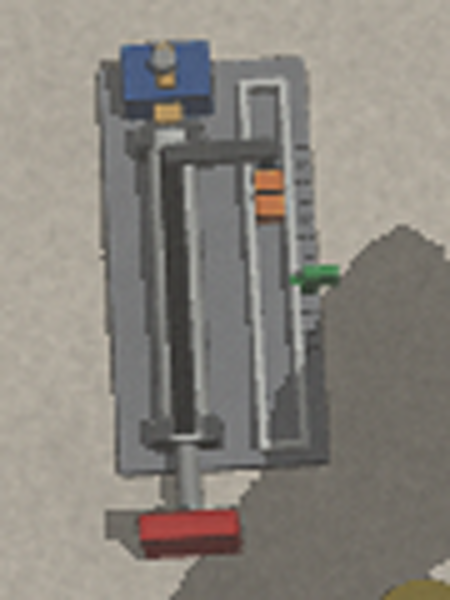

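The flask stands on the mat, partly hidden by the arm. The rider line is at about (308.8,188.8) in the top view and the green flag at about (317,205). I'll triangulate the flag and rider from both views using the clear initial pictures.

```bash
python3 - <<'E'
from h import *
np.set_printoptions(precision=4,suppress=True)
t=cam("top"); s=cam("side","side5.png")
t["color"]=cv2.imread("pics/top1.png"); s["color"]=cv2.imread("pics/side1.png")
def find(c,lo,hi,box,close=False):
    h=cv2.cvtColor(c["color"],cv2.COLOR_BGR2HSV); m=cv2.inRange(h,lo,hi)
    M=np.zeros_like(m); x0,y0,x1,y1=box; M[y0:y1,x0:x1]=m[y0:y1,x0:x1]
    if close: M=cv2.morphologyEx(M,cv2.MORPH_CLOSE,np.ones((5,5)))
    ys,xs=M.nonzero(); return xs,ys
def tri(p,q):
    d1=ray(t,p);d2=ray(s,q);o1=np.array(t["origin"]);o2=np.array(s["origin"])
    A=np.stack([d1,-d2],1); k=np.linalg.lstsq(A,o2-o1,rcond=None)[0]
    a=o1+k[0]*d1;b=o2+k[1]*d2; return (a+b)/2,np.linalg.norm(a-b)
g=lambda c,b:find(c,(40,60,40),(85,255,255),b)
gt=g(t,(305,195,330,215)); gs=g(s,(265,210,300,250))
print("flag top",gt[0].min(),gt[0].max(),gt[1].min(),gt[1].max(),"side",gs[0].min(),gs[0].max(),gs[1].min(),gs[1].max())
G,e=tri((gt[0].mean(),gt[1].mean()),(gs[0].mean(),gs[1].mean())); print("flag",G,e)
o=lambda c,b:find(c,(4,110,80),(18,255,255),b,True)
ot=o(t,(300,178,316,198)); os_=o(s,(255,215,280,235))
print(len(ot[0]),len(os_[0]))
pt=(ot[0].mean(),ot[1].mean()); O,e=tri(pt,(os_[0].mean(),os_[1].mean())); print("rider",O,e,pt,"onz .03",onz(t,pt,.03))
for z in(.026,.03,.035,.04,.045,.05):print(z,onz(t,(gt[0].mean(),gt[1].mean()),z),proj(s,onz(t,(gt[0].mean(),gt[1].mean()),z)))
print("side centroid",gs[0].mean(),gs[1].mean())
cv2.imwrite("pics/s5.png",cv2.resize(s["color"][195:265,215:315],None,fx=8,fy=8,interpolation=cv2.INTER_CUBIC))
# trough walls direction
print("trough", onz(t,(255+248/5,150+85/5),.026),onz(t,(255+266/5,150+445/5),.026))
E
```

```text
flag top 313 322 203 207 side 281 287 221 231
flag [ 0.684  -0.1058  0.0288] 0.0029305795544233067
53 49
rider [ 0.7314 -0.083   0.0183] 0.002317326400235388 (np.float64(308.45283018867923), np.float64(188.0754716981132)) onz .03 [ 0.7292 -0.0823  0.03  ]
0.026 [ 0.6859 -0.1049  0.026 ] [283.2253 226.3244]
0.03 [ 0.685  -0.1049  0.03  ] [283.4202 225.3741]
0.035 [ 0.6837 -0.1049  0.035 ] [283.6648 224.181 ]
0.04 [ 0.6825 -0.1048  0.04  ] [283.9105 222.9822]
0.045 [ 0.6813 -0.1048  0.045 ] [284.1575 221.7776]
0.05 [ 0.6801 -0.1047  0.05  ] [284.4057 220.5671]
side centroid 284.44444444444446 225.82222222222222
trough [ 0.7878 -0.0738  0.026 ] [ 0.595  -0.0778  0.026 ]
```

View pics/s5.png

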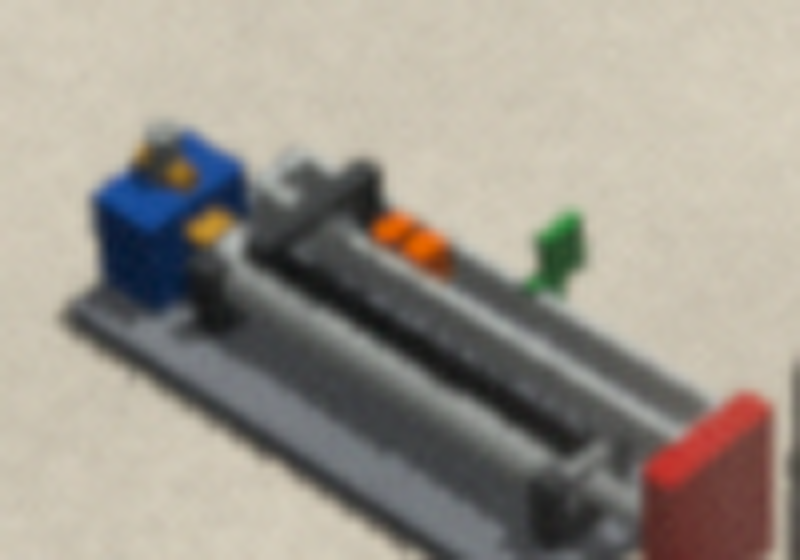

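The flag is about 45–46 mm in front of the rider (in the given 40–76 mm range). The paddle centre is at (0.5466,-0.0382), in line with the base front minus 40 mm. Moving above the handle.

```bash
python3 -m handwheel '[[0.2,0.003,0.03,0,0],[0.5,0.006,0.065,0,0],[0.5,0.009,0.1,0,0],[0.5,0.012,0.135,0,0],[0.5,0.016,0.17,0,0]]'; python3 -m handwheel '[[0.5,0.003,0.035,0,0],[0.5,0.006,0.07,0,0],[0.5,0.009,0.105,0,0],[0.5,0.012,0.135,0,0],[0.5,0.014,0.153,0,0]]'; python3 - <<'E'
from h import *
np.set_printoptions(precision=4,suppress=True)
o=get_obs();print(o["ee_pos"],o["opening"],o["tcp_rot"])
t=cam("top","top4.png");s=cam("side","side4.png")
cv2.imwrite("pics/c4.png",np.hstack([cv2.resize(t["color"][150:300,255:365],None,fx=3.6,fy=3.6),cv2.resize(s["color"][150:300,220:330],None,fx=3.6,fy=3.6)]))
E
```

```text
time: 8.65
ee_pos: [0.5331, -0.1913, 0.2459]
tcp_rot: [179.8, -0.6, 1.9]
wrist_force: [0.5, 1.2, -0.0]
opening: 0.0429
time: 9.15
ee_pos: [0.5467, -0.0362, 0.2454]
tcp_rot: [179.8, -0.5, 2.0]
wrist_force: [-0.6, 1.1, -0.3]
opening: 0.043
[ 0.5467 -0.0362  0.2454] 0.04295403911833462 [179.7909  -0.5375   2.0337]
```

View pics/c4.png

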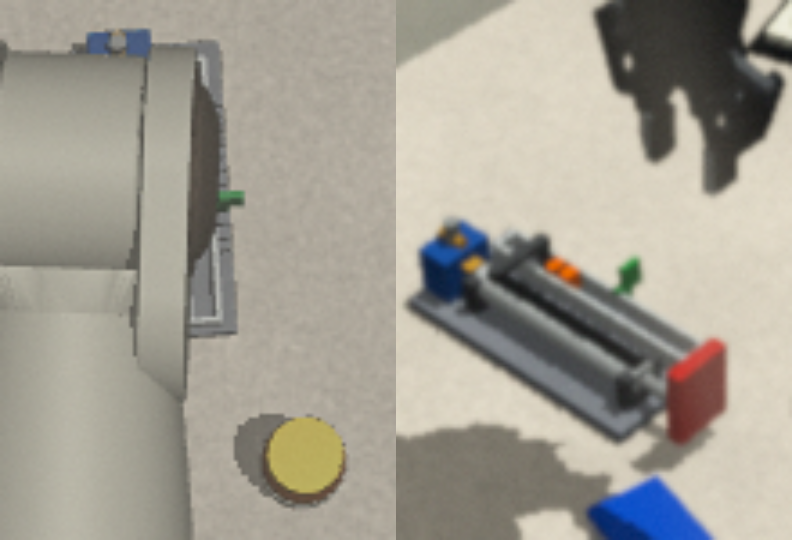

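View pics/top4.png

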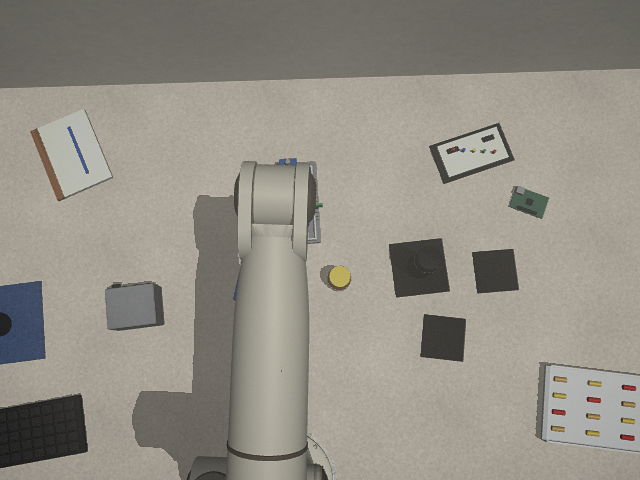

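The top camera is now blocked by the arm, but the side view shows the rider and flag clearly at crop right (563,270) and (628,275). The flask stands on the mat. Descending on the handle.

```bash
python3 -m handwheel '[[0.5,0,-0.001,-0.03,0],[0.5,0,-0.002,-0.065,0],[0.5,0,-0.002,-0.1,0],[0.5,0,-0.002,-0.125,0],[0.5,0,-0.002,-0.14,0]]'; python3 - <<'E'
from h import *
np.set_printoptions(precision=4,suppress=True)
s=cam("side")
cv2.imwrite("pics/c5.png",cv2.resize(s["color"][190:290,220:340],None,fx=5,fy=5))
E
```

```text
time: 9.75
ee_pos: [0.5455, -0.0389, 0.1027]
tcp_rot: [179.8, -0.3, 2.1]
wrist_force: [1.0, 0.8, 0.4]
opening: 0.0427
```

View pics/c5.png

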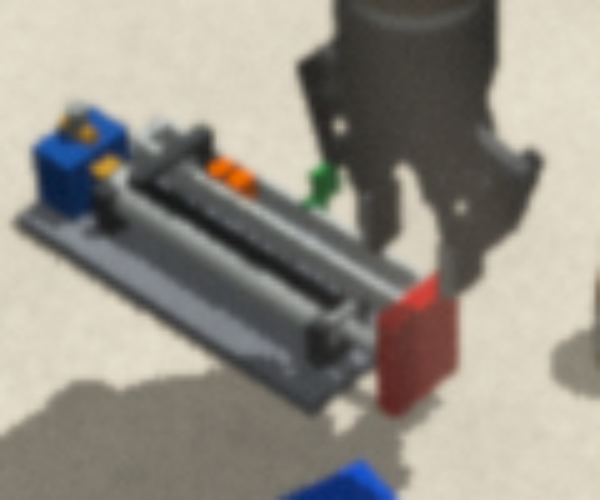

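The fingers straddle the paddle. Descending the rest and gripping.

```bash
python3 -m handwheel '[[0.5,0,0,-0.015,0],[0.5,0,0,-0.03,0],[0.5,0,0,-0.042,0],[0.5,0,0,-0.053,0],[0.5,0,0,-0.053,0]]'; python3 -m handwheel '[[0.6,0,0,0,0],[0.7,0,0,0,0],[0.8,0,0,0,0],[0.9,0,0,0,0],[1,0,0,0,0]]' 60;python3 -m handwheel '[[1,0,0,0,0],[1,0,0,0,0],[1,0,0,0,0]]'
```

```text
time: 10.3
ee_pos: [0.5444, -0.0387, 0.0468]
tcp_rot: [179.8, -0.1, 2.1]
wrist_force: [-1.0, 0.4, 0.4]
opening: 0.0431
time: 10.8
ee_pos: [0.5452, -0.0388, 0.0476]
tcp_rot: [179.8, -0.3, 2.1]
wrist_force: [3.2, 0.9, 2.7]
opening: 0.0131
time: 11.1
ee_pos: [0.5454, -0.0388, 0.0477]
tcp_rot: [179.8, -0.3, 2.1]
wrist_force: [3.2, 0.7, 0.5]
opening: 0.0133
```

The paddle is gripped: 13.3 mm opening and 3.2 N spring pull. Pulling 40 mm first.

```bash
python3 -m handwheel '[[1,-0.004,-0.0001,0,0],[1,-0.008,-0.0003,0,0],[1,-0.012,-0.0004,0,0],[1,-0.016,-0.0006,0,0],[1,-0.02,-0.0007,0,0]]';python3 -m handwheel '[[1,-0.004,-0.0001,0,0],[1,-0.008,-0.0003,0,0],[1,-0.012,-0.0004,0,0],[1,-0.016,-0.0006,0,0],[1,-0.02,-0.0007,0,0]]'; python3 -m handwheel '[[1,0,0,0,0],[1,0,0,0,0]]'; cat > m.py <<'E'
from h import *
np.set_printoptions(precision=4,suppress=True)
import sys
o=get_obs();print(o["ee_pos"],o["wrist_force"],o["time"])
s=cam("side",sys.argv[1]+"_full.png")
def cen(img,lo,hi,b,close):
    h=cv2.cvtColor(img,cv2.COLOR_BGR2HSV);m=cv2.inRange(h,lo,hi);x0,y0,x1,y1=b
    M=np.zeros_like(m);M[y0:y1,x0:x1]=m[y0:y1,x0:x1]
    if close:M=cv2.morphologyEx(M,cv2.MORPH_CLOSE,np.ones((5,5)))
    ys,xs=M.nonzero();return np.array([xs.mean(),ys.mean()]),len(xs)
for nm,img in(("start",cv2.imread("pics/side1.png")),("now",s["color"])):
    p,n=cen(img,(4,110,80),(18,255,255),(255,213,330,262),True); g,gn=cen(img,(40,60,40),(85,255,255),(265,205,300,250),False)
    print(nm,"rider",p,n,onz(s,p,.026),"flag px",g,gn)
cv2.imwrite("pics/"+sys.argv[1]+".png",cv2.resize(s["color"][190:290,220:340],None,fx=5,fy=5,interpolation=cv2.INTER_CUBIC))
E
python3 m.py p1
```

```text
time: 11.6
ee_pos: [0.5251, -0.0394, 0.0477]
tcp_rot: [179.8, -0.3, 2.1]
wrist_force: [5.8, 1.2, -0.7]
opening: 0.0133
time: 12.1
ee_pos: [0.5053, -0.04, 0.0476]
tcp_rot: [179.8, -0.4, 2.1]
wrist_force: [8.7, 1.3, -3.6]
opening: 0.0134
time: 12.3
ee_pos: [0.5053, -0.04, 0.0476]
tcp_rot: [179.8, -0.4, 2.1]
wrist_force: [8.8, 1.6, -2.2]
opening: 0.0131
[ 0.5053 -0.04    0.0476] [ 8.7513  1.5633 -2.1991] 12.3
start rider [293.4596 246.8137] 161 [ 0.6096 -0.0663  0.026 ] flag px [284.4444 225.8222] 45
now rider [286.5333 238.84  ] 75 [ 0.6443 -0.0758  0.026 ] flag px [284.4651 225.7442] 43
```

View pics/p1.png

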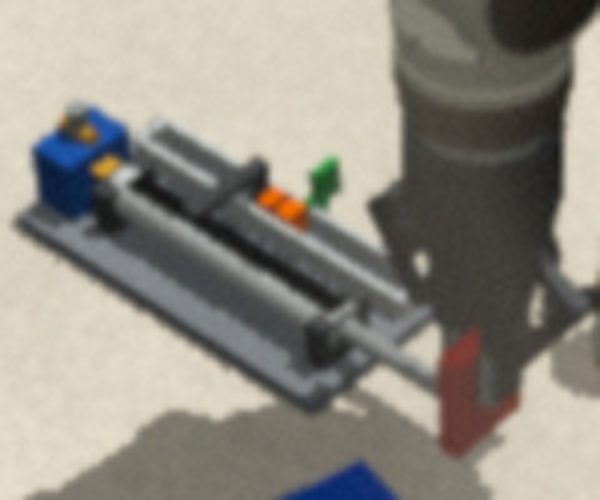

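The rider, at (283,208) in the crop, has moved and is not yet at the flag. The flag's foot is at about (317,205). The colour mask picked up the red paddle, so I'll tighten the region.

```bash
sed -i 's/(255,213,330,262),True/(255,213,290,237),True/; s/(4,110,80),(18/(5,150,150),(18/' m.py; cat >> m.py <<'E'
yaw=np.radians(2.0); u=np.array([np.cos(yaw),np.sin(yaw)])
p0,_=cen(cv2.imread("pics/side1.png"),(5,150,150),(18,255,255),(255,213,290,237),True)
mv=(onz(s,p0,.026)-onz(s,p,.026))[:2]@u
print("moved mm",1000*mv,"remaining if 46:",46-1000*mv)
E
python3 m.py p2
python3 - <<'E'
from h import *
# project candidate flag lines across trough at z=.03 into side crop
s=cam("side"); im=cv2.imread("pics/p2.png")
n=np.array([-np.sin(np.radians(2)),np.cos(np.radians(2))])
for x,col in((.680,(255,0,0)),(.684,(0,255,255)),(.688,(255,0,255))):
    a=np.array([x,-.0825]);
    pts=[tuple(int(v) for v in ((proj(s,(*(a+n*d),.030))-[220,190])*5+2)) for d in(-.03,.015)]
    cv2.line(im,*pts,col,1)
cv2.imwrite("pics/p3.png",cv2.resize(im[100:300,150:450],None,fx=2.6,fy=2.6))
E
```

```text
[ 0.5053 -0.0399  0.0476] [ 8.1086  1.0128 -2.2928] 12.35
start rider [265.9355 224.4194] 31 [ 0.7255 -0.0786  0.026 ] flag px [284.4444 225.8222] 45
now rider [276.     230.5714] 35 [ 0.6879 -0.0797  0.026 ] flag px [284.4667 225.7111] 45
moved mm 37.68458834991918 remaining if 46: 8.315411650080819
```

View pics/p3.png

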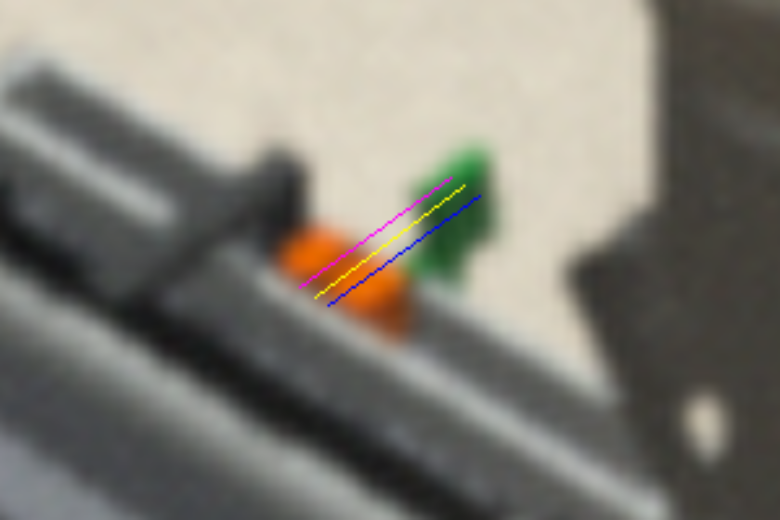

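```bash
python3 - <<'E'
from h import *
np.set_printoptions(precision=4,suppress=True)
s=cam("side");t=cam("top")
im=s["color"]; 
cv2.imwrite("pics/p4.png",cv2.resize(im[215:245,264:296],None,fx=24,fy=20,interpolation=cv2.INTER_NEAREST)[:600])
tt=cv2.imread("pics/top1.png")
h=cv2.cvtColor(tt,cv2.COLOR_BGR2HSV)[198:212,308:328]
for y in range(3,12): print(198+y,[f"{a[0]:3d}/{a[1]:3d}/{a[2]:3d}" for a in h[y,3:16]])
E
```

```text
201 [' 20/  9/ 84', ' 60/  3/100', ' 23/  6/182', ' 30/  2/148', ' 60/  2/120', '160/  9/ 82', ' 10/  8/ 91', ' 24/ 19/134', ' 20/ 28/181', ' 18/ 26/179', ' 17/ 27/178', ' 17/ 29/182', ' 17/ 26/180']
202 [' 30/  3/ 85', ' 30/  5/ 98', ' 35/  8/184', ' 15/  3/152', '  0/  0/126', '120/  2/130', '150/  6/130', ' 11/ 19/145', ' 14/ 32/193', ' 16/ 27/182', ' 15/ 28/182', ' 18/ 26/180', ' 17/ 27/177']
203 [' 60/  3/ 84', ' 30/  5/ 99', ' 23/  5/188', ' 30/  6/165', ' 68/ 36/126', ' 65/ 86/136', ' 65/ 87/135', ' 64/ 84/146', ' 65/111/136', ' 65/111/133', ' 65/108/135', ' 64/ 71/143', ' 15/ 28/179']
204 [' 40/  9/ 89', '  0/  3/ 96', ' 15/  6/158', ' 20/  7/108', ' 67/ 44/ 99', ' 64/103/141', ' 64/105/139', ' 64/103/139', ' 65/101/142', ' 65/103/138', ' 65/106/137', ' 62/ 66/147', ' 17/ 28/184']
205 [' 20/  9/ 87', ' 55/ 16/ 93', ' 65/ 90/131', ' 60/ 58/ 96', ' 60/ 67/ 87', ' 63/ 83/105', ' 64/ 79/106', ' 63/ 79/100', ' 56/ 51/ 80', ' 58/ 51/ 80', ' 62/ 60/ 81', ' 56/ 50/118', ' 17/ 27/182']
206 ['  0/  6/ 84', ' 53/ 11/ 91', ' 63/ 98/122', ' 64/ 95/121', ' 62/ 81/101', ' 54/ 47/ 76', ' 55/ 44/ 76', ' 54/ 51/ 75', ' 58/ 43/ 72', ' 56/ 50/ 71', ' 56/ 46/ 77', ' 51/ 43/101', ' 19/ 24/179']
207 [' 15/  6/ 86', '  0/  6/ 92', ' 18/  9/138', ' 25/  8/185', ' 60/ 65/ 79', ' 51/ 47/ 70', ' 53/ 44/ 75', ' 44/ 33/ 86', ' 30/ 24/149', ' 28/ 24/149', ' 34/ 24/148', ' 30/ 21/145', ' 19/ 24/177']
208 [' 90/  2/127', ' 30/  6/ 88', ' 38/  7/142', ' 30/  6/180', ' 53/ 31/ 75', ' 53/ 34/ 67', ' 55/ 23/ 68', ' 63/ 23/110', ' 17/ 29/185', ' 18/ 27/186', ' 17/ 27/186', ' 21/ 27/179', ' 18/ 24/178']
209 [' 80/  6/126', '  0/  0/ 88', '  0/  2/138', ' 45/  6/185', ' 90/  2/124', '120/  2/130', '105/  4/128', '105/  4/133', ' 22/ 27/179', ' 19/ 27/182', ' 20/ 25/182', ' 21/ 27/177', ' 20/ 29/177']
```

View pics/p4.png

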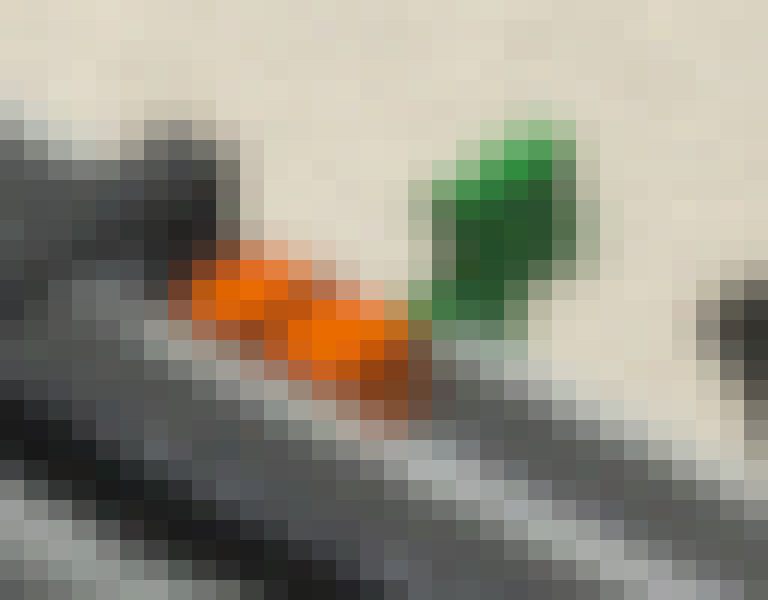

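```bash
python3 - <<'E'
from h import *
np.set_printoptions(precision=4,suppress=True)
s=cam("side");t=cam("top")
u=np.array([np.cos(.035),np.sin(.035)])
r=onz(s,(275.6,230.2),.03);print("side: rider",r,r[:2]@u)
for p,z in (((281.4,229.8),.028),((283.0,223.0),.045),((285.5,221.2),.047)):
    f=onz(s,p,z);print("flag",f,f[:2]@u,"remain mm",1000*(r-f)[:2]@u)
a=onz(t,(314,205.5),.028);b=onz(t,(318,203.7),.046);c=onz(t,(308.5,188.2),.03);print("top",a,b,c,"total",1000*(c-a)[:2]@u,1000*(c-b)[:2]@u)
E
```

```text
side: rider [ 0.6864 -0.077   0.03  ] 0.683278376773518
flag [ 0.6779 -0.0902  0.028 ] 0.6743184777309873 remain mm 8.95989904253073
flag [ 0.6801 -0.0992  0.045 ] 0.6761822799023228 remain mm 7.09609687119525
flag [ 0.6787 -0.1073  0.047 ] 0.6745208669527295 remain mm 8.757509820788503
top [ 0.6826 -0.0954  0.028 ] [ 0.6827 -0.1058  0.046 ] [ 0.7289 -0.0825  0.03  ] total 46.68796755581929 46.94812581347391
```

The estimates of the remaining distance agree: 9.0 mm from top total minus motion so far, and 7.1–9.0 mm from the side view directly. Pulling 8.5 mm more, then holding.

```bash
python3 -m handwheel '[[1,-0.002,-0.0001,0,0],[1,-0.004,-0.0001,0,0],[1,-0.006,-0.0002,0,0],[1,-0.0075,-0.0003,0,0],[1,-0.0085,-0.0003,0,0]]'; python3 m.py p5; python3 - <<'E'
from h import *
im=cv2.imread("pics/p5_full.png")
cv2.imwrite("pics/p6.png",cv2.resize(im[215:245,264:296],None,fx=24,fy=20,interpolation=cv2.INTER_NEAREST))
E
```

```text
time: 13.15
ee_pos: [0.4972, -0.0402, 0.0477]
tcp_rot: [179.8, -0.5, 2.1]
wrist_force: [9.5, 1.2, -2.6]
opening: 0.0133
[ 0.4972 -0.0402  0.0477] [ 9.4814  1.2294 -2.611 ] 13.15
start rider [265.9355 224.4194] 31 [ 0.7255 -0.0786  0.026 ] flag px [284.4444 225.8222] 45
now rider [278.0857 231.6   ] 35 [ 0.6809 -0.0806  0.026 ] flag px [284.5  225.75] 44
moved mm 44.714383031530936 remaining if 46: 1.2856169684690641
```

View pics/p6.png

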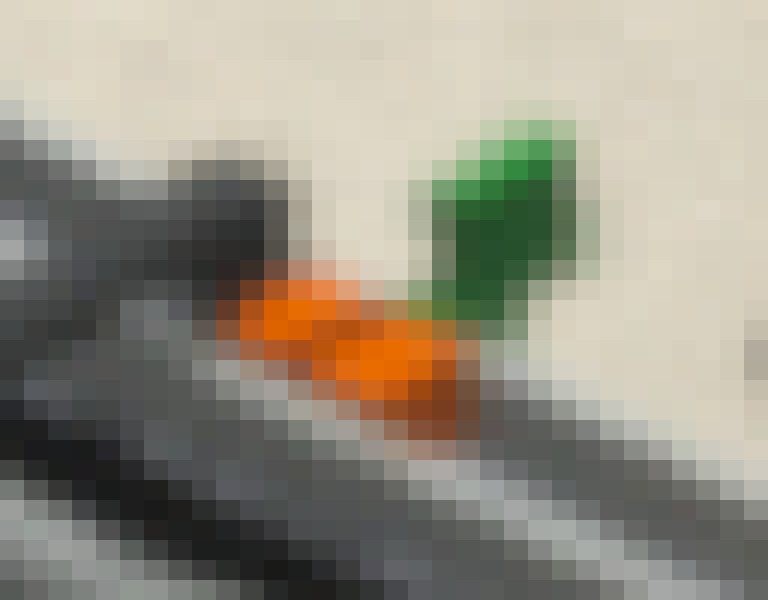

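The rider is 1–2 mm short of the flag by both measures. I'll add 1.2 mm and hold for over a second.

```bash
python3 -m handwheel '[[1,-0.0006,0,0,0],[1,-0.0012,0,0,0],[1,-0.0012,0,0,0],[1,-0.0012,0,0,0],[1,-0.0012,0,0,0]]'; python3 -m handwheel '[[1,0,0,0,0],[1,0,0,0,0],[1,0,0,0,0],[1,0,0,0,0],[1,0,0,0,0]]';python3 -m handwheel '[[1,0,0,0,0],[1,0,0,0,0],[1,0,0,0,0],[1,0,0,0,0],[1,0,0,0,0]]'; python3 m.py p7;python3 - <<'E'
from h import *
im=cv2.imread("pics/p7_full.png")
cv2.imwrite("pics/p8.png",cv2.resize(im[215:245,264:296],None,fx=24,fy=20,interpolation=cv2.INTER_NEAREST))
E
```

```text
time: 13.7
ee_pos: [0.4961, -0.0402, 0.0476]
tcp_rot: [179.8, -0.5, 2.1]
wrist_force: [8.4, 0.1, -2.5]
opening: 0.0135
time: 14.2
ee_pos: [0.4964, -0.0402, 0.0477]
tcp_rot: [179.8, -0.6, 2.1]
wrist_force: [9.6, 0.8, -1.8]
opening: 0.0134
time: 14.7
ee_pos: [0.4966, -0.0402, 0.0477]
tcp_rot: [179.8, -0.7, 2.1]
wrist_force: [8.9, 0.9, -2.9]
opening: 0.0133
[ 0.4966 -0.0402  0.0477] [ 8.8756  0.9215 -2.921 ] 14.7
start rider [265.9355 224.4194] 31 [ 0.7255 -0.0786  0.026 ] flag px [284.4444 225.8222] 45
now rider [278.2286 231.7714] 35 [ 0.6801 -0.0804  0.026 ] flag px [284.5909 225.7273] 44
moved mm 45.47198374887571 remaining if 46: 0.5280162511242921
```

View pics/p8.png

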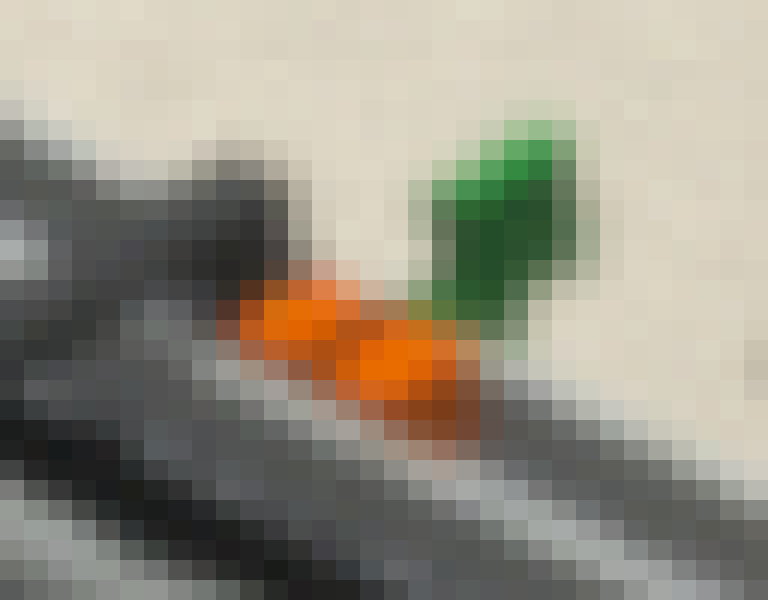

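The rider is a little short still: about 1 mm by motion, 2–3 mm by direct side view. Adding 1.3 mm and holding again for well over a second.

```bash
python3 -m handwheel '[[1,-0.0007,0,0,0],[1,-0.0016,0,0,0],[1,-0.0016,0,0,0],[1,-0.0016,0,0,0],[1,-0.0016,0,0,0]]'; python3 -m handwheel '[[1,0,0,0,0],[1,0,0,0,0],[1,0,0,0,0],[1,0,0,0,0],[1,0,0,0,0]]';python3 -m handwheel '[[1,0,0,0,0],[1,0,0,0,0],[1,0,0,0,0],[1,0,0,0,0],[1,0,0,0,0]]'; python3 m.py p9
```

```text
time: 15.25
ee_pos: [0.4952, -0.0403, 0.0477]
tcp_rot: [179.8, -0.7, 2.1]
wrist_force: [9.6, 0.2, -1.0]
opening: 0.0134
time: 15.75
ee_pos: [0.4953, -0.0403, 0.0476]
tcp_rot: [179.8, -0.7, 2.1]
wrist_force: [8.6, 1.0, -2.1]
opening: 0.0133
time: 16.25
ee_pos: [0.4955, -0.0403, 0.0477]
tcp_rot: [179.8, -0.8, 2.1]
wrist_force: [7.5, 1.0, -1.8]
opening: 0.0134
[ 0.4955 -0.0403  0.0477] [ 7.5141  0.9923 -1.8247] 16.25
start rider [265.9355 224.4194] 31 [ 0.7255 -0.0786  0.026 ] flag px [284.4444 225.8222] 45
now rider [278.4737 231.9474] 38 [ 0.6791 -0.0804  0.026 ] flag px [284.5349 225.7674] 43
moved mm 46.446926981244225 remaining if 46: -0.4469269812442249
```

Moved 46.4 mm of about 46.8 mm. Easing home at about 40 mm/s.

```bash
python3 -m handwheel '[[1,0.003,0.0001,0,0],[1,0.007,0.0002,0,0],[1,0.011,0.0004,0,0],[1,0.015,0.0005,0,0],[1,0.019,0.0006,0,0]]';python3 -m handwheel '[[1,0.004,0.0001,0,0],[1,0.008,0.0003,0,0],[1,0.012,0.0004,0,0],[1,0.016,0.0006,0,0],[1,0.019,0.0006,0,0]]';python3 -m handwheel '[[1,0.003,0.0001,0,0],[1,0.006,0.0002,0,0],[1,0.009,0.0003,0,0],[1,0.011,0.0004,0,0],[1,0.012,0.0004,0,0]]'
```

```text
time: 16.8
ee_pos: [0.5143, -0.0397, 0.0476]
tcp_rot: [179.8, -0.8, 2.1]
wrist_force: [6.3, 0.1, 0.7]
opening: 0.0133
time: 17.3
ee_pos: [0.5331, -0.0391, 0.0476]
tcp_rot: [179.8, -0.8, 2.1]
wrist_force: [3.9, 1.1, 2.4]
opening: 0.0132
time: 17.8
ee_pos: [0.5452, -0.0387, 0.0476]
tcp_rot: [179.8, -0.7, 2.1]
wrist_force: [3.0, 0.2, 3.2]
opening: 0.0133
```

```bash
python3 -m handwheel '[[1,0.001,0,0,0],[1,0.002,0,0,0],[1,0.002,0,0,0]]'; python3 -m handwheel '[[1,0.001,0,0,0],[1,0.001,0,0,0],[1,0.001,0,0,0]]'
```

```text
time: 18.1
ee_pos: [0.5465, -0.0387, 0.0476]
tcp_rot: [179.8, -0.7, 2.1]
wrist_force: [-1.0, -0.1, 5.5]
opening: 0.0133
time: 18.4
ee_pos: [0.5465, -0.0387, 0.0476]
tcp_rot: [179.8, -0.6, 2.1]
wrist_force: [-4.4, -0.8, 6.3]
opening: 0.0133
```

The force sign flipped to -4.4 N, so the handle is against its home stop. Releasing gently, then rising.

```bash
python3 -m handwheel '[[0.9,0,0,0,0],[0.8,0,0,0,0],[0.7,0,0,0,0],[0.6,0,0,0,0],[0.5,0,0,0,0]]' 20; python3 -m handwheel '[[0.5,0,0,0,0],[0.5,0,0,0.02,0],[0.5,0,0,0.05,0],[0.5,0,0,0.085,0],[0.5,0,0,0.12,0]]'; python3 -m handwheel '[[0.5,-0.01,-0.02,0.04,0],[0.5,-0.02,-0.06,0.08,0],[0.5,-0.03,-0.1,0.08,0],[0.5,-0.04,-0.145,0.08,0],[0.5,-0.04,-0.19,0.08,0]]'
```

```text
time: 18.9
ee_pos: [0.5465, -0.0387, 0.0475]
tcp_rot: [179.8, -0.5, 2.1]
wrist_force: [-1.1, 0.6, 0.1]
opening: 0.0427
time: 19.4
ee_pos: [0.5462, -0.0387, 0.1687]
tcp_rot: [179.8, -0.5, 2.1]
wrist_force: [-0.2, -0.4, 1.3]
opening: 0.0427
time: 19.9
ee_pos: [0.5054, -0.2303, 0.2498]
tcp_rot: [179.8, -0.6, 2.1]
wrist_force: [0.3, -0.3, -0.7]
opening: 0.0425
```

```bash
python3 -m handwheel '[[0.5,-0.02,-0.03,0,0],[0.5,-0.05,-0.06,0,0],[0.5,-0.09,-0.085,0,0],[0.5,-0.13,-0.11,0,0],[0.5,-0.17,-0.13,0,0]]';python3 -m handwheel '[[0.5,0,0,0,0],[0.5,0,0,0,0],[0.5,0,0,0,0]]'; python3 - <<'E'
from h import *
np.set_printoptions(precision=4,suppress=True)
t=cam("top","top9.png"); s=cam("side","side9.png")
cv2.imwrite("pics/t9.png",cv2.resize(t["color"][150:270,255:345],None,fx=5,fy=5,interpolation=cv2.INTER_CUBIC))
h=cv2.cvtColor(t["color"],cv2.COLOR_BGR2HSV); m=cv2.inRange(h,(5,110,80),(18,255,255)); m[:195]=0;m[225:]=0;m[:,:303]=0;m[:,320:]=0
ys,xs=m.nonzero(); print("rider px",xs.mean(),ys.mean(),ys.min(),ys.max())
u=np.array([np.cos(.035),np.sin(.035)])
r=onz(t,(xs.mean(),ys.mean()),.03);a=onz(t,(314,205.5),.028);b=onz(t,(318,203.7),.046)
print(r,1000*(r-a)[:2]@u,1000*(r-b)[:2]@u)
print("flask expected top/bot px top:",proj(t,(.517,-.3605,.163)),proj(t,(.517,-.3605,.003)),"side",proj(s,(.517,-.3605,.163)),proj(s,(.517,-.3605,.003)))
for nm,lo,hi,z in(("jar",(20,100,80),(35,255,255),.08),("box",(105,110,70),(125,255,255),.06)):
    M=cv2.inRange(h,lo,hi);M[:262]=0;M[310:]=0;M[:,:225]=0;M[:,360:]=0
    k=max(cv2.findContours(M,0,1)[0],key=cv2.contourArea);rr=cv2.minAreaRect(np.array([onz(t,p,z)[:2] for p in k[:,0]],np.float32)*1000);print(nm,rr)
E
```

```text
time: 20.4
ee_pos: [0.3337, -0.3612, 0.2496]
tcp_rot: [179.8, -0.6, 2.1]
wrist_force: [0.9, -1.2, 0.3]
opening: 0.0429
time: 20.7
ee_pos: [0.3343, -0.361, 0.2496]
tcp_rot: [179.8, -0.6, 2.1]
wrist_force: [0.3, 0.2, -0.1]
opening: 0.0425
rider px 309.4130434782609 206.04347826086956 202 210
[ 0.6811 -0.0835  0.03  ] -1.1340087230269178 -0.8738504653723022
flask expected top/bot px top: [429.3597 257.6082] [418.2719 266.8961] side [396.0479 168.9857] [391.0137 215.4904]
jar ((490.2711181640625, -152.67813110351562), (51.66924285888672, 49.506309509277344), 88.25453186035156)
box ((474.644775390625, 77.37986755371094), (53.9742546081543, 78.20992279052734), 76.64540100097656)
```

View pics/top9.png

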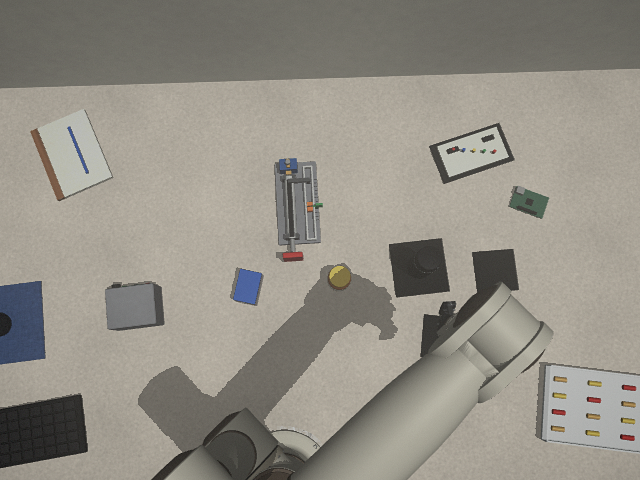

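View pics/t9.png

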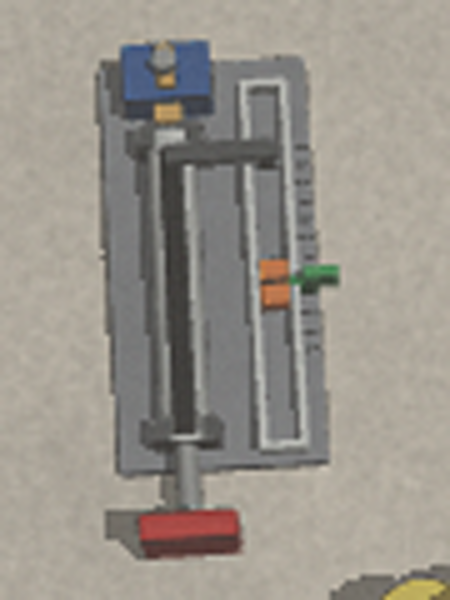

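View pics/side9.png

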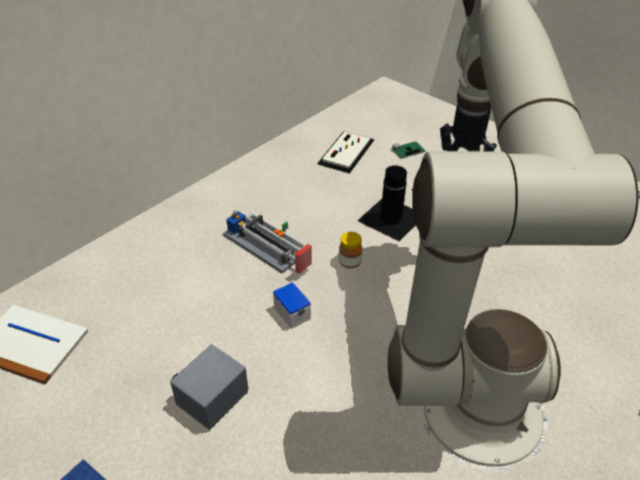

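The rider's black line and the flag clip are level, both at crop row 280. The handle is home with the paddle at the same pixels as before, the jar and box have not moved, and the flask stands centred on the mat. Handing in.

```bash
python3 -c "
from workcell import job_done;print(job_done())"
```

```text
the job is handed in; nothing more can be done
None
```

I moved the flask, which was what stood in the handle's way, onto the 139 mm mat. I then pulled the handle until the rider was level with the flag, held it there for over a second, eased it home and handed the job in. It took about 21 s of the 64 s allowed, and no verdict was reported.

- **Rider:** in the clear top view it measures about 1 mm past the flag, and its black line looks level with the flag clip.
- **Hold:** I held it twice for over a second. The first hold was about 1–3 mm short of the flag by my estimates, so I pulled 1–1.5 mm more and held again.
- **Handle:** it went back at about 40 mm/s. The wrist force changed sign at the end, which shows the handle reached its home stop before I let go.
- **Flask:** it stands upright, and in both views its position matches the mat's centre to within a few mm. The set-down force read about 9 N at the wrist.
- **Jar and box:** both are within 1 mm of where they began.
- **Disagreements:**
  - The side and top views differed by 2–5 mm in absolute position around the rider and flag, so I compared rider and flag within one picture.
  - The tester's angle came out between 1.5° and 3.5° depending on the edge used; I took 2°. One fit gave 16° and I discarded it.

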